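Feel along the stones of a brass collar

TASK

Check the stones of the brass collar by touch: with the fingertips, stroke lightly along the row of six blue stones, touching every one in turn from the end beside the red-capped jar to the other end, then draw the fingers clear. Press gently, never bottoming out the sprung plate. Leave the collar lying in its place on the plate, do not lift it, and do not disturb the jars, the dish or the graver.

Things in the scene. Friction and masses are not known exactly. Their poses are not given: they have to be found in the camera images.
- stand: Fixed grey steel base of the inspection stand, 120 x 280 mm (its x by y), 18 mm thick; the black sprung plate of the same outline stands over it. Origin: centre of the underside, on the table; z up. It may stand anywhere ahead of the robot, turned up to about 0.6 rad.
- plate (a joint): Black plate on springs, 120 x 280 mm, top 52 mm above the table at rest. Moves straight down only: 0 at rest, grows as pressed, bottom stop at 0.016 m. It gives from about 2 N of downward push (1.5 to 2.5), then 3.3 mm per further newton (about 7 N at the stop). Steel pins 3.5 mm high keep the collar from sliding.
- collar: Loose brass crescent, 180 g, 24 mm wide, 5 mm thick, lying flat on the plate between stop pins (1.5 mm play). Its middle line is an arc of 140 mm radius about x = -116 mm, y = 0 of its own frame, 0.88 rad to each side of its +x axis (it bulges to +x). Origin at the level of its underside, 52 mm above the table, over the stand's origin; axes like the stand's.
- stone1: Blue domed stone 1 of 6, on the collar's middle line, +0.80 rad from the collar's +x axis about the arc's centre (stone 1 at the +y end, 6 at the -y end; 45 mm apart). 18 mm across, a flat dome 2.5 mm high. Origin: centre of its foot, 57 mm above the table; its top is at 59.5 mm.
- stone2: Blue domed stone 2 of 6, on the collar's middle line, +0.48 rad from the collar's +x axis about the arc's centre (stone 1 at the +y end, 6 at the -y end; 45 mm apart). 18 mm across, a flat dome 2.5 mm high. Origin: centre of its foot, 57 mm above the table; its top is at 59.5 mm.
- stone3: Blue domed stone 3 of 6, on the collar's middle line, +0.16 rad from the collar's +x axis about the arc's centre (stone 1 at the +y end, 6 at the -y end; 45 mm apart). 18 mm across, a flat dome 2.5 mm high. Origin: centre of its foot, 57 mm above the table; its top is at 59.5 mm.
- stone4: Blue domed stone 4 of 6, on the collar's middle line, -0.16 rad from the collar's +x axis about the arc's centre (stone 1 at the +y end, 6 at the -y end; 45 mm apart). 18 mm across, a flat dome 2.5 mm high. Origin: centre of its foot, 57 mm above the table; its top is at 59.5 mm.
- stone5: Blue domed stone 5 of 6, on the collar's middle line, -0.48 rad from the collar's +x axis about the arc's centre (stone 1 at the +y end, 6 at the -y end; 45 mm apart). 18 mm across, a flat dome 2.5 mm high. Origin: centre of its foot, 57 mm above the table; its top is at 59.5 mm.
- stone6: Blue domed stone 6 of 6, on the collar's middle line, -0.80 rad from the collar's +x axis about the arc's centre (stone 1 at the +y end, 6 at the -y end; 45 mm apart). 18 mm across, a flat dome 2.5 mm high. Origin: centre of its foot, 57 mm above the table; its top is at 59.5 mm.
- red_jar: Small jar with a red cap, 40 mm across, 45 mm high, standing loose on the table just beyond one end of the stand, about 180 mm from its centre: it shows at which end to begin. Origin: centre of its underside.
- white_jar: Small jar with a white cap, the same size, beyond the other end of the stand. Origin: centre of its underside.
- dish: Small round steel dish, 70 mm across, 25 mm high, loose on the table beyond the stand (towards the stand's +x). Origin: centre of its underside.
- graver: Graver like a screwdriver, about 140 mm long and 30 mm high at most, loose on the table on the robot's side of the stand. Origin: near its middle, underside.
Things that resemble listed ones, but are neither listed nor needed, are in the scene too. Leave any purple or turquoise look-alike of the red_jar alone.

How it is judged:
On the way, in this order (a step that is already met when the one before it is completed fails the run):
1. the fingers touch stone 1 of the row, counted from the red-capped jar's end (((horizontal distance between red_jar and stone1 below 0.15 m and contact force between the fingers and stone1 above 0.3 N) or (horizontal distance between red_jar and stone6 below 0.15 m and contact force between the fingers and stone6 above 0.3 N))), for 0.1 s.
2. the fingers touch stone 2 of the row, counted from the red-capped jar's end (((horizontal distance between red_jar and stone1 below 0.15 m and contact force between the fingers and stone2 above 0.3 N) or (horizontal distance between red_jar and stone6 below 0.15 m and contact force between the fingers and stone5 above 0.3 N))), for 0.1 s.
3. the fingers touch stone 3 of the row, counted from the red-capped jar's end (((horizontal distance between red_jar and stone1 below 0.15 m and contact force between the fingers and stone3 above 0.3 N) or (horizontal distance between red_jar and stone6 below 0.15 m and contact force between the fingers and stone4 above 0.3 N))), for 0.1 s.
4. the fingers touch stone 4 of the row, counted from the red-capped jar's end (((horizontal distance between red_jar and stone1 below 0.15 m and contact force between the fingers and stone4 above 0.3 N) or (horizontal distance between red_jar and stone6 below 0.15 m and contact force between the fingers and stone3 above 0.3 N))), for 0.1 s.
5. the fingers touch stone 5 of the row, counted from the red-capped jar's end (((horizontal distance between red_jar and stone1 below 0.15 m and contact force between the fingers and stone5 above 0.3 N) or (horizontal distance between red_jar and stone6 below 0.15 m and contact force between the fingers and stone2 above 0.3 N))), for 0.1 s.
6. the fingers touch stone 6 of the row, counted from the red-capped jar's end (((horizontal distance between red_jar and stone1 below 0.15 m and contact force between the fingers and stone6 above 0.3 N) or (horizontal distance between red_jar and stone6 below 0.15 m and contact force between the fingers and stone1 above 0.3 N))), for 0.1 s.
At the end, for the whole second after the job is handed in: All six stones have been touched in order. The collar rests on the plate within 6 mm and 0.06 rad of its place, the plate has come back up to within 2.5 mm of its rest, and the jars, dish and graver are within 15 mm of where they stood (horizontal distance between collar and stand below 0.006 m and z of collar in the frame of stand between 0.049 and 0.055 m and angle between the x axis of collar and the x axis of stand, either way round below 0.06 rad and value of joint plate below 0.0025 m and linear speed of collar below 0.02 m/s and distance of each of red_jar, white_jar, dish, graver from where it was at the start of the episode below 0.015 m).
It fails at once if the collar is pressed hard (over 15 N) (contact force between the fingers and collar above 15 N).
It fails at once if the plate is pressed down to its bottom stop (value of joint plate above 0.0155 m).
It fails at once if the collar is lifted off the plate, by more than about 8 mm (z of collar in the frame of stand above 0.06 m).
It fails at once if the collar is pushed out of its place by more than 8 mm (horizontal distance between collar and stand above 0.008 m).
It fails at once if a jar, the dish or the graver is moved by more than 15 mm or lifted (distance of any of red_jar, white_jar, dish, graver from where it was at the start of the episode above 0.015 m).
It also fails if it takes over 42 s, if anything falls off the work surface, if the arm or the gripper's body presses on something with over 40 N, if the wrist force passes 120 N, or if a joint passes its speed limit or range.

ROBOT

A 6-joint arm with a two-finger parallel gripper is mounted at the origin on the work surface. World frame = base frame: x ahead of the robot, y to its left, z up, the work surface at z = 0. Lengths are in m, angles in rad, forces in N, time in s.
With the tool pointing down it reaches from about 0.35 to 0.775 m from the base axis. Payload 5.5 kg.
Tool frame: the origin (TCP) lies midway between the tips of the shut fingers; the grasp point (between the pads) lies grasp_offset behind it (grasp_offset is the distance from the TCP to the grasp point, in m); z points along the fingers, y is the line along which they close (so a half turn about z gives the same grasp; the last joint's range is limited). The gripper opens to 85 mm and grips with 20 to 120 N. Pads are 22 mm wide; open, the fingers measure 114 mm over their backs; the gripper's body (76 mm by 85 mm) begins 54 mm behind the grasp point. The pads swing forward as they close: fully open they stand 13 mm farther back than shut.
Start: joints at [0.984, 0.313, 0.046, 1.304, 0, 1.431], TCP at [0.248, 0.519, 0.231] pointing down, gripper open.
Joint ranges: [-2.76, 2.76], [-0.86, 1.69], [-1.03, 1.26], [-2.2, 2.34], [-1.47, 1.5], [-3.14, 3.14]. Speed limits (rad/s): [2.57, 2.57, 3.14, 3.14, 3.14, 3.14].

INTERFACE

Orientations are given as a unit quaternion [w, x, y, z].
In Python, from workcell import * gives the robot as it stands.
- The arm moves only by the tool step_arm, never from a script. Its argument "deltas" is a list of rows, each a list of 7 numbers: the shift along the world's x, y, z in mm, then the turn, a rotation vector about the world's x, y, z in degrees, then the gripper's target within -1 to 1 (fully open at 1, half-way at 0, shut at -1). A call has 1 to 5 rows; each row shifts and turns the commanded pose from where the row before left it; what a row does not reach is not made up. A row lasts 1/10 s, in which the tool goes at most 50 mm and 8.59 degrees, less where a joint would pass 70% of its speed; a pose out of reach is approached as far as the arm can. A call is refused whole if a number of a shift passes 50 or a number of a turn 8.59, either way. A call with a gripper value outside its range is refused whole. The fingers move at their own pace and stop on an object; "newtons" is the grip in N (left out, the last holds). Time passes only in rows, so rows that do not move let the fingers close. It gives the time, the measured TCP pose, the force, the opening and the grip force at its end, in the units of the state.
- get_state(): the state, without advancing time (a new reading comes with each control period).
- read_camera(name): name is "side" or "top" or "wrist"; returns a dict with "image" (400x640x3 uint8, red, green, blue), "z_map" (400x640 float32, m along the optical axis (not along the pixel's ray), 0 where there is no reading), "K" (3x3 intrinsics, pixels), "dist_coeffs" ([k1, k2, p1, p2, k3] as OpenCV has them; the pictures are not rectified), "world_from_camera" (4x4, takes a point from camera to world coordinates). Camera axes: x right, y down, z forward; pixel columns grow to the right and rows downward; lengths in m; the calibration is good to about 2 mm. A picture is of the moment at which its call begins.
- hand_in(): hands the job in; it is judged then, once.
The state is a dict: "clock": time; "joint_pos": joint angles; "qvel": joint speeds; "tau": joint torques, N m; "tcp_pos": TCP position; "orientation": TCP orientation; "wrist_force": force on the tool from outside, world axes, zero at the start; "ft_torque": the same for the moment, N m; "finger_gap": finger opening in m; "grip_force": force on a finger pad.
Only numpy, scipy, OpenCV 4.12 (cv2) and the standard library are available. Lean on these libraries where they do the work, as an engineer would, in place of code of your own. Each camera call takes 0.05 s, during which the arm holds its last target. There are 200 camera calls.

## Working session

There is one attempt and no reset: what is moved stays moved. The work goes in short steps, Python scripts to look and compute and a tool call to move; the robot and the scene stay as the last step left them, time stands still between calls to the robot, and variables do not carry over. Pictures are saved under pics/ and viewed, at most 10 in all, crops included, and the job is handed in when it is done.

Besides the shell and the picture viewer there is one more tool, called after ">>>" as name([rows], argument=value, ...), one row to a line, values as JSON. step_arm: Moves the arm, as the interface text tells. Its arguments: {"type":"object","properties":{"deltas":{"type":"array","items":{"type":"array","items":{"type":"number"}}},"newtons":{"type":"number"}},"required":["deltas"]}

```bash
mkdir -p pics
cat > h.py <<'E'
from workcell import *
import numpy as np, cv2
def ray(c,uv,z):
    uv=np.asarray(uv,float).reshape(-1,1,2)
    p=cv2.undistortPoints(uv,c["K"],np.array(c["dist_coeffs"])).reshape(-1,2)
    T=np.array(c["world_from_camera"]); d=np.c_[p,np.ones(len(p))]@T[:3,:3].T; o=T[:3,3]
    return o+d*((z-o[2])/d[:,2])[:,None]
def blobs(c,lo,hi,amin=30):
    m=cv2.inRange(cv2.cvtColor(c["image"],cv2.COLOR_RGB2HSV),lo,hi)
    n,l,s,ce=cv2.connectedComponentsWithStats(m)
    return [(ce[i],s[i,4]) for i in range(1,n) if s[i,4]>amin]
E
python3 - <<'E'
from h import *
c=read_camera("top");cv2.imwrite("pics/top.png",c["image"][:,:,::-1])
for n,lo,hi,z in [("blue",(95,100,50),(125,255,255),.058),("red",(0,130,80),(8,255,255),.045),("red2",(172,130,80),(180,255,255),.045)]:
    for ce,a in blobs(c,lo,hi,15): print(n,ce.round(1),a,ray(c,ce,z).round(4))
s=get_state();print(s)
E
```

```text
blue [363.8 207.6] 21 [[ 0.6043 -0.0967  0.058 ]]
blue [381.9 209.7] 22 [[ 0.5996 -0.1416  0.058 ]]
blue [346. 211.] 21 [[ 0.5955 -0.0526  0.058 ]]
blue [330.9 220.1] 22 [[ 0.5726 -0.0154  0.058 ]]
blue [318.8 233.4] 23 [[0.5394 0.0142 0.058 ]]
blue [311.5 250.1] 24 [[0.4983 0.0319 0.058 ]]
red [403.2 179.7] 196 [[ 0.6765 -0.1976  0.045 ]]
red [555.1 209.7] 149 [[ 0.6044 -0.582   0.045 ]]
red [374.9 257.6] 323 [[ 0.4804 -0.1262  0.045 ]]
red [503.5 343.6] 392 [[ 0.2715 -0.445   0.045 ]]
{'clock': 0.05, 'joint_pos': array([9.84373198e-01, 3.14000504e-01, 4.49910860e-02, 1.30358835e+00,
       4.62793705e-06, 1.43123483e+00]), 'qvel': array([-2.06730059e-04, -5.05451112e-04,  2.54985151e-03, -1.71289323e-04,
        7.33786265e-05,  1.85387663e-04]), 'tau': array([ 2.89387935e-03, -4.82154143e+01,  2.99549478e+01,  1.31820943e-02,
       -1.23024361e-04,  1.19243700e-05]), 'tcp_pos': array([0.24818719, 0.51812507, 0.23041375]), 'orientation': array([-3.21984260e-04,  2.21576370e-01,  9.75142606e-01, -8.41205041e-04]), 'wrist_force': array([0.11498684, 0.50649524, 0.62326137]), 'ft_torque': array([ 0.03003   , -0.00778614,  0.00413524]), 'grip_force': 0.0, 'finger_gap': 0.08537393044951472}
```

View pics/top.png

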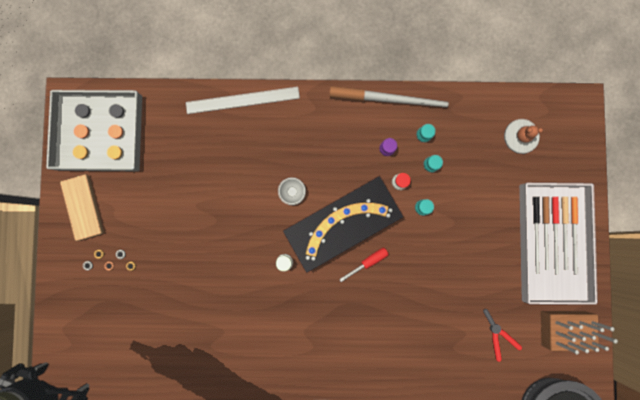

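The top view shows the plate around (345,225). The stones run from (382,210) beside the red jar (403,180) to (311,250) near the white jar (284,263). The graver is at (365,265) and the dish at (291,191). I'll move over the stand with the fingers shutting on the way, then look from close by.

>>> step_arm([
  [20,-40,0,0,0,0,-1],
  [20,-40,0,0,0,0,-1],
  [20,-40,0,0,0,0,-1],
  [20,-40,0,0,0,0,-1],
  [20,-40,0,0,0,0,-1],
], newtons=30)

```text
clock: 0.55
tcp_pos: [0.3486, 0.3169, 0.2308]
orientation: [-0.0, 0.221, 0.975, -0.0]
wrist_force: [0.9, -0.1, -0.2]
finger_gap: 0.0123
grip_force: 0.0
```

>>> step_arm([
  [20,-40,0,0,0,0,-1],
  [20,-40,0,0,0,0,-1],
  [20,-40,0,0,0,0,-1],
  [20,-40,0,0,0,0,-1],
  [20,-40,0,0,0,0,-1],
])

```text
clock: 1.05
tcp_pos: [0.4486, 0.1168, 0.231]
orientation: [-0.0, 0.222, 0.975, 0.0]
wrist_force: [0.8, 0.3, -0.1]
finger_gap: 0.0003
grip_force: 0.0
```

>>> step_arm([
  [20,-40,0,0,0,0,-1],
  [20,-40,0,0,0,0,-1],
  [20,-40,0,0,0,0,-1],
  [0,0,0,0,0,0,-1],
  [0,0,0,0,0,0,-1],
])

```text
clock: 1.55
tcp_pos: [0.5081, -0.0022, 0.2305]
orientation: [-0.001, 0.223, 0.975, 0.0]
wrist_force: [-0.4, 0.6, 0.2]
finger_gap: 0.0001
grip_force: 0.0
```

```bash
cat > fit.py <<'E'
from h import *
def fit(P):
    a=np.array([.8,.48,.16,-.16,-.48,-.8]); M=np.c_[-.116+.14*np.cos(a),.14*np.sin(a)]
    # P ordered stone1..6
    mc,pc=M.mean(0),P.mean(0); A=(M-mc).T@(P-pc); th=np.arctan2(A[0,1]-A[1,0],A[0,0]+A[1,1])
    R=np.array([[np.cos(th),-np.sin(th)],[np.sin(th),np.cos(th)]]); t=pc-R@mc; Q=M@R.T+t
    return th,t,Q,np.linalg.norm(Q-P,axis=1)
E
python3 - <<'E'
from fit import *
P=np.array([[.4983,.0319],[.5394,.0142],[.5726,-.0154],[.5955,-.0526],[.6043,-.0967],[.5996,-.1416]])
print(fit(P))
c=read_camera("wrist");cv2.imwrite("pics/w1.png",c["image"][:,:,::-1])
for ce,a in blobs(c,(95,100,50),(125,255,255),60): print("blue",ce.round(1),a,ray(c,ce,.058).round(4), c["z_map"][int(ce[1]),int(ce[0])])
s=get_state();print(s["tcp_pos"],s["orientation"],s["wrist_force"],s["finger_gap"],s["joint_pos"],s["clock"])
E
```

```text
(np.float64(0.529879754278023), array([ 0.56485198, -0.0453766 ]), array([[ 0.49816231,  0.03195033],
       [ 0.53923407,  0.01454107],
       [ 0.57274447, -0.01490421],
       [ 0.59529123, -0.05339597],
       [ 0.60458519, -0.09702616],
       [ 0.59968275, -0.14136506]]), array([0.0001466 , 0.00037929, 0.00051641, 0.00082289, 0.00043326,
       0.00024909]))
blue [350.7 155.9] 179 [[0.4953 0.0323 0.058 ]] 0.31593227
blue [351.5 195.1] 155 [[0.5361 0.0148 0.058 ]] 0.33000365
blue [340.3 229.8] 137 [[ 0.5693 -0.0145  0.058 ]] 0.34294423
blue [291.5 276.7] 112 [[ 0.6007 -0.096   0.058 ]] 0.362913
blue [258.8 286.1] 92 [[ 0.5951 -0.1397  0.058 ]] 0.36946663
[ 0.50774046 -0.0012725   0.23066914] [-1.00689402e-03  2.21901596e-01  9.75068532e-01  1.59969771e-04] [ 0.12007785  0.59746356 -0.22395666] -0.00015777773127033265 [-1.60992638e-01  1.84717499e-01 -1.24150679e-01  1.26391790e+00
  4.45635177e-04  2.86535666e-01] 1.6
```

View pics/w1.png

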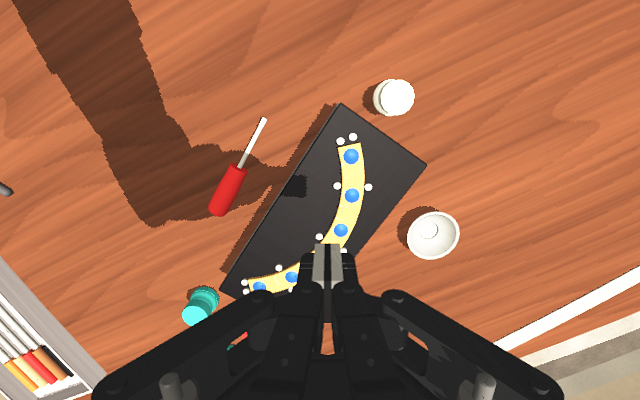

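The wrist view shows the stones from (351,156) at the white jar's end to (259,286) at the red end. It agrees with the top fit within 4 mm, so I'll average the two. Next I go above stone 6, which is the first one because the red jar is at the −y end.

>>> step_arm([
  [18,-28,-31,0,0,0,-1],
  [18,-28,-31,0,0,0,-1],
  [18,-28,-31,0,0,0,-1],
  [18,-28,-31,0,0,0,-1],
  [18,-28,-31,0,0,0,-1],
])

```text
clock: 2.1
tcp_pos: [0.5988, -0.1402, 0.0754]
orientation: [-0.0, 0.22, 0.975, 0.0]
wrist_force: [0.0, 1.1, 1.1]
finger_gap: -0.0001
grip_force: 0.0
```

>>> step_arm([
  [0,0,-4,0,0,0,-1],
  [0,0,-4,0,0,0,-1],
  [0,0,0,0,0,0,-1],
  [0,0,0,0,0,0,-1],
])

```text
clock: 2.5
tcp_pos: [0.5987, -0.14, 0.0698]
orientation: [0.001, 0.221, 0.975, 0.0]
wrist_force: [-0.2, -0.3, -0.2]
finger_gap: -0.0001
grip_force: 0.0
```

Run:
```python
from h import *
c=read_camera("side");cv2.imwrite("pics/s1.png",c["image"][:,:,::-1])
s=get_state();print(s["tcp_pos"],s["wrist_force"])
T=np.array(c["world_from_camera"]);
def px(p): return cv2.projectPoints(np.array([p]),*(lambda W:(cv2.Rodrigues(W[:3,:3])[0],W[:3,3]))(np.linalg.inv(T)),c["K"],np.array(c["dist_coeffs"]))[0].ravel()
u=px(s["tcp_pos"]);print(u)
x,y=int(u[0]),int(u[1]);x=max(80,min(560,x));y=max(60,min(340,y))
cv2.imwrite("pics/s1c.png",cv2.resize(c["image"][y-60:y+60,x-80:x+80,::-1],None,fx=4,fy=4))
```

```text
[ 0.5989368  -0.14027173  0.07003941] [-0.12328778  0.52797056 -0.99508053]
[333.93416773 255.91380539]
```

View pics/s1c.png

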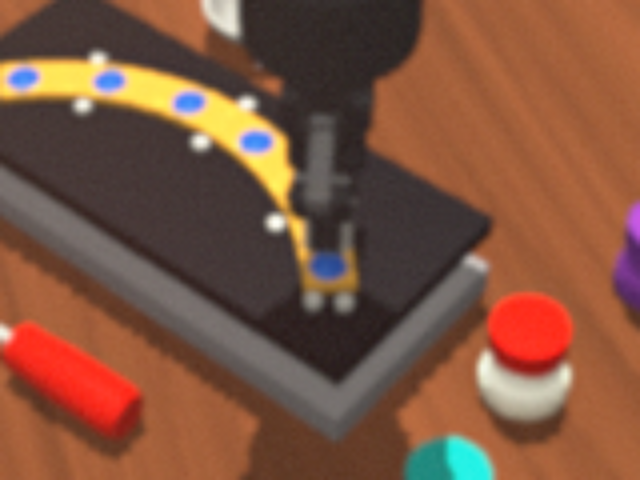

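The side crop shows the shut tips just over stone 6 (crop pixel (328,265)), beside the red jar. I'm going down slowly, watching the force.

>>> step_arm([
  [0,0,-3,0,0,0,-1],
  [0,0,-3,0,0,0,-1],
  [0,0,0,0,0,0,-1],
  [0,0,0,0,0,0,-1],
])

```text
clock: 2.95
tcp_pos: [0.5983, -0.1413, 0.0623]
orientation: [-0.0, 0.222, 0.975, 0.0]
wrist_force: [0.3, 0.1, -0.1]
finger_gap: 0.0001
grip_force: 0.0
```

>>> step_arm([
  [0,0,-2,0,0,0,-1],
  [0,0,0,0,0,0,-1],
  [0,0,0,0,0,0,-1],
])

```text
clock: 3.25
tcp_pos: [0.5984, -0.1415, 0.0602]
orientation: [-0.0, 0.222, 0.975, 0.0]
wrist_force: [-0.8, 0.2, 0.4]
finger_gap: -0.0001
grip_force: 0.0
```

>>> step_arm([
  [0,0,-1,0,0,0,-1],
  [0,0,0,0,0,0,-1],
  [0,0,0,0,0,0,-1],
])

```text
clock: 3.55
tcp_pos: [0.5986, -0.1415, 0.0594]
orientation: [0.0, 0.222, 0.975, 0.0]
wrist_force: [-0.2, -0.0, -0.4]
finger_gap: -0.0
grip_force: 0.3
```

>>> step_arm([
  [0,0,-1,0,0,0,-1],
  [0,0,0,0,0,0,-1],
  [0,0,0,0,0,0,-1],
])

```text
clock: 3.85
tcp_pos: [0.5986, -0.1415, 0.0585]
orientation: [0.0, 0.222, 0.975, -0.0]
wrist_force: [-0.6, 0.8, 2.4]
finger_gap: 0.0
grip_force: 1.1
```

>>> step_arm([
  [0,0,-1,0,0,0,-1],
  [0,0,0,0,0,0,-1],
  [0,0,0,0,0,0,-1],
])

```text
clock: 4.15
tcp_pos: [0.5986, -0.1415, 0.0574]
orientation: [0.0, 0.222, 0.975, -0.0]
wrist_force: [-0.5, -0.7, 2.5]
finger_gap: 0.0005
grip_force: 1.3
```

Contact: 2.5 N with the plate giving about 1.5 mm. Now I stroke along to the next stones.

>>> step_arm([
  [1,9,1,0,0,0,-1],
  [1,9,0,0,0,0,-1],
  [1,9,0,0,0,0,-1],
  [1,9,0,0,0,0,-1],
  [1,8,-1,0,0,0,-1],
])

```text
clock: 4.65
tcp_pos: [0.6038, -0.0967, 0.0576]
orientation: [0.0, 0.221, 0.975, -0.0]
wrist_force: [-0.6, -1.4, 2.2]
finger_gap: 0.0002
grip_force: 1.3
```

>>> step_arm([
  [0,0,0,0,0,0,-1],
  [0,0,0,0,0,0,-1],
  [0,0,0,0,0,0,-1],
])

```text
clock: 4.95
tcp_pos: [0.6036, -0.097, 0.0574]
orientation: [0.0, 0.221, 0.975, 0.001]
wrist_force: [-0.0, 0.4, 3.1]
finger_gap: 0.0004
grip_force: 1.3
```

>>> step_arm([
  [-1,9,1,0,0,0,-1],
  [-2,9,0,0,0,0,-1],
  [-2,9,0,0,0,0,-1],
  [-2,9,0,0,0,0,-1],
  [-2,8,-1,0,0,0,-1],
])

```text
clock: 5.45
tcp_pos: [0.5945, -0.0528, 0.0576]
orientation: [0.0, 0.221, 0.975, -0.0]
wrist_force: [0.9, -2.4, 1.7]
finger_gap: 0.0003
grip_force: 1.4
```

>>> step_arm([
  [0,0,0,0,0,0,-1],
  [0,0,0,0,0,0,-1],
  [0,0,0,0,0,0,-1],
])

```text
clock: 5.75
tcp_pos: [0.5944, -0.0529, 0.0573]
orientation: [-0.0, 0.221, 0.975, 0.001]
wrist_force: [0.7, 0.7, 2.9]
finger_gap: 0.0001
grip_force: 1.3
```

>>> step_arm([
  [-4,8,1,0,0,0,-1],
  [-4,8,0,0,0,0,-1],
  [-5,8,0,0,0,0,-1],
  [-5,8,0,0,0,0,-1],
  [-5,7,-1,0,0,0,-1],
])

```text
clock: 6.25
tcp_pos: [0.5715, -0.0139, 0.0577]
orientation: [0.001, 0.221, 0.975, -0.0]
wrist_force: [1.2, -1.9, 2.6]
finger_gap: -0.0003
grip_force: 1.4
```

>>> step_arm([
  [0,0,0,0,0,0,-1],
  [0,0,0,0,0,0,-1],
  [0,0,0,0,0,0,-1],
])

```text
clock: 6.55
tcp_pos: [0.571, -0.014, 0.0572]
orientation: [-0.0, 0.221, 0.975, 0.0]
wrist_force: [-0.6, 2.2, 2.7]
finger_gap: 0.0004
grip_force: 1.3
```

>>> step_arm([
  [-6,6,1,0,0,0,-1],
  [-6,6,0,0,0,0,-1],
  [-7,6,0,0,0,0,-1],
  [-7,6,0,0,0,0,-1],
  [-7,5,-1,0,0,0,-1],
])

```text
clock: 7.05
tcp_pos: [0.5386, 0.0149, 0.0578]
orientation: [0.001, 0.221, 0.975, -0.0]
wrist_force: [1.2, -1.7, 2.2]
finger_gap: -0.0001
grip_force: 1.3
```

>>> step_arm([
  [0,0,0,0,0,0,-1],
  [0,0,0,0,0,0,-1],
  [0,0,0,0,0,0,-1],
])

```text
clock: 7.35
tcp_pos: [0.5378, 0.015, 0.0571]
orientation: [-0.001, 0.221, 0.975, 0.0]
wrist_force: [-2.1, 1.5, 2.6]
finger_gap: -0.0002
grip_force: 1.3
```

>>> step_arm([
  [-8,4,1,0,0,0,-1],
  [-8,4,0,0,0,0,-1],
  [-8,4,0,0,0,0,-1],
  [-9,3,0,0,0,0,-1],
  [-8,3,-1,0,0,0,-1],
])

```text
clock: 7.85
tcp_pos: [0.4975, 0.0327, 0.0578]
orientation: [0.001, 0.221, 0.975, 0.0]
wrist_force: [1.7, -0.3, 2.5]
finger_gap: 0.0001
grip_force: 1.3
```

>>> step_arm([
  [0,0,0,0,0,0,-1],
  [0,0,0,0,0,0,-1],
  [0,0,0,0,0,0,-1],
])

```text
clock: 8.15
tcp_pos: [0.4967, 0.0328, 0.0571]
orientation: [-0.001, 0.221, 0.975, 0.0]
wrist_force: [-1.6, 1.0, 2.8]
finger_gap: 0.0001
grip_force: 1.4
```

All six stones were touched at about 2.7 N each. I draw clear and check.

>>> step_arm([
  [0,0,10,0,0,0,-1],
  [0,0,30,0,0,0,-1],
  [0,10,40,0,0,0,-1],
  [0,30,40,0,0,0,-1],
  [0,40,20,0,0,0,-1],
])

```text
clock: 8.65
tcp_pos: [0.4997, 0.1122, 0.2016]
orientation: [0.003, 0.223, 0.975, 0.001]
wrist_force: [1.5, -0.2, 0.6]
finger_gap: 0.0
grip_force: 0.0
```

>>> step_arm([
  [0,45,0,0,0,0,-1],
  [0,45,0,0,0,0,-1],
  [0,45,0,0,0,0,-1],
  [0,0,0,0,0,0,-1],
  [0,0,0,0,0,0,-1],
])

```text
clock: 9.15
tcp_pos: [0.4974, 0.2484, 0.1974]
orientation: [0.0, 0.22, 0.975, -0.0]
wrist_force: [-0.3, -0.5, 0.1]
finger_gap: 0.0003
grip_force: 0.0
```

Run:
```python
from fit import *
c=read_camera("top");cv2.imwrite("pics/t2.png",c["image"][:,:,::-1])
b=[ray(c,ce,.058)[0] for ce,a in blobs(c,(95,100,50),(125,255,255),15)]
P=np.array(sorted([p[:2] for p in b],key=lambda p:-p[1]));print(P.round(4))
if len(P)==6: th,t,Q,r=fit(P);print(th,t,r)
for ce,a in blobs(c,(0,130,80),(8,255,255),100): print(ce.round(1),a)
print(get_state()["wrist_force"])
```

```text
[[ 0.4962  0.0336]
 [ 0.5377  0.0165]
 [ 0.5721 -0.0119]
 [ 0.5954 -0.0502]
 [ 0.6053 -0.0937]
 [ 0.6012 -0.1374]]
0.549556119258902 [ 0.56461906 -0.04258869] [0.00030108 0.00035552 0.00020167 0.00026593 0.00025487 0.00045203]
[403.2 179.7] 197
[555.1 209.7] 148
[374.8 257.6] 323
[503.4 343.7] 393
[ 0.06226737 -1.01473976  0.33685439]
```

View pics/t2.png

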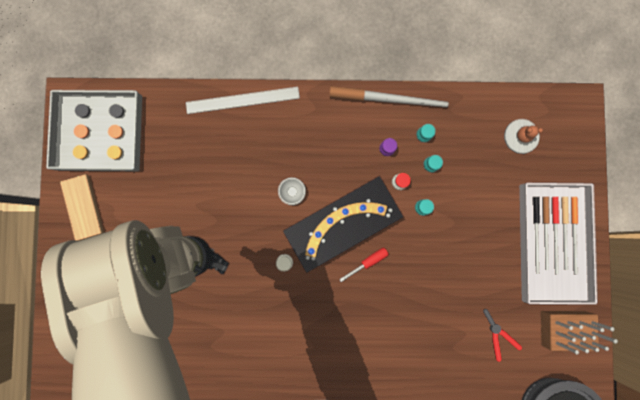

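The second top view shows the jars, dish and graver where they were. The collar has moved about 3 mm and 0.02 rad, which is inside its pin play and tolerance.

```bash
python3 -c "from workcell import *;print(hand_in())"
```

```text
the job is handed in; nothing more can be done
None
```

I stroked all six stones in order from the red-jar end at about 2.7 N each and handed the job in (no verdict was returned); the plate gave only about 2 mm, the collar shifted about 3 mm and 0.02 rad within tolerance, and the jars, dish and graver look unmoved.

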